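Swap the cartridge case and the ink bottle between their stands

ROBOT

A 7-joint arm with a two-finger parallel gripper is mounted at the origin on the work surface. World frame = base frame: x ahead of the robot, y to its left, z up, the work surface at z = 0. Lengths are in mm, angles in degrees, forces in N, time in s.
With the tool pointing down it reaches from about 425 to 925 mm from the base axis. Payload 6.8 kg.
Tool frame: the origin (TCP) lies at the very end of the fingers, on their centre line; the grasp point (between the pads) lies 19 mm behind it; z points along the fingers, x is the direction in which the jaws open and shut, and the axes are right-handed (so a half turn about z gives the same grasp; the last joint's range is limited). The gripper opens to 88 mm and grips with 3 to 60 N. Pads are 20 mm wide; open, the fingers measure 115 mm over their backs; the gripper's body (75 mm by 178 mm) begins 61 mm behind the grasp point.
Start: joints at [59.639, 27.33, 1.283, 89.118, -0.659, 63.558, -4.761], TCP at [276.358, -615.852, 222.664] pointing down, gripper open.
Joint ranges: [-169.35, 169.35], [-19.33, 120.38], [-80.79, 83.38], [13.8, 139.57], [-78.32, 258.32], [9.67, 109.79], [-169.56, 169.56]. Speed limits (degrees/s): [136.94, 136.94, 180, 180, 180, 180, 180].

INTERFACE

Orientations are given as a 3x3 rotation matrix whose columns are the frame's x, y, z axes.
In Python, from workcell import manip gives the robot as it stands.
- The arm moves only by the tool move_arm, never from a script. Its argument "rows" is a list of rows, each a list of 5 numbers: the finger opening in mm, from 0 to 87.8, then the shift along the tool's x, y, z in mm, then the turn about the tool's z in degrees. In form: [[hand, tx, ty, tz, twist], ...]. A call has exactly 10 rows; each row shifts and turns the pose as measured when the row begins, along the tool's axes as they then stand; what a row does not reach is not made up. A row lasts 1/8 s, in which the tool goes at most 62.5 mm and 10.7 degrees, less where a joint would pass 70% of its speed; a pose out of reach is approached as far as the arm can. A call with a gripper value outside its range is refused whole. The fingers move at their own pace and stop on an object; "force" is the grip in N (left out, the last holds). Time passes only in rows, so rows that do not move let the fingers close, or fill a call up. It gives the time, the measured TCP pose, the force and the opening at its end, in the units of the state.
- manip.sense(): the state, without advancing time (a new reading comes with each control period).
- manip.capture(name): name is "scene" or "top" or "wrist"; returns (picture, depth): 384x512x3 uint8, blue, green, red; 384x512 float32, mm along the optical axis (not along the pixel's ray), 0 where there is no reading.
- manip.camera_info(name): a dict with "fovy" (degrees; the focal length in pixels is half the picture's height over the tangent of half this angle, whatever the lens; pixels are square), "cx", "cy" (the principal point, pixels), "T" (4x4, takes a point from camera to world coordinates); the wrist camera has in their place "T_tool_cam" (4x4, takes a point from camera to tool coordinates, whose origin is the TCP and whose axes are the tool frame's). Camera axes: x right, y down, z forward; pixel columns grow to the right and rows downward; lengths in mm; the calibration is good to about 2 mm. A picture is of the moment at which its call begins: read the wrist's pose just before it. camera_info takes no time and is no camera call.
- manip.close_job(): hands the job in, once; it reports no verdict.
The state is a dict: "clock": time; "qpos": joint angles; "qvel": joint speeds; "joint_torque": joint torques, N m; "eef_pos": TCP position; "tcp_rot": TCP orientation; "wrist_force": force on the tool from outside, world axes, zero at the start; "wrist_torque": the same for the moment, N m; "grip_width": finger opening in mm.
Only numpy, scipy, OpenCV 4.12 (cv2) and the standard library are available. Lean on these libraries where they do the work, as an engineer would, in place of code of your own. Each camera call takes 0.05 s, during which the arm holds its last target. There are 200 camera calls.

TASK

At the tattoo station, the grey cartridge case and the ink bottle are in each other's stands: swap them, so that each ends up standing upright right down on the floor of the other's stand, the case squarely within the pocket's kerbs. Set each thing down rather than dropping it, never tip the case or the bottle over, and leave the other things on the table undisturbed.

Things in the scene. Friction and masses are not known exactly. Their poses are not given: they have to be found in the camera images.
- case: the cartridge case: a hard closed plastic box, 54 mm (local x) x 38 mm (local y) x 92 mm tall, about 0.2 kg, with no handle. Origin: centre of its underside; z up. Starts upright in holder_sides, its 54 mm side along that stand's x. It fits either pocket with 3 mm to spare on each side.
- bottle: the ink bottle: round, 38 mm in diameter up to 85 mm, then a shoulder and a cap 23 mm in diameter up to 110 mm; about 0.14 kg. Origin: centre of its underside; z up. Starts upright in holder_ends.
- holder_sides: fixed aluminium stand: base 84 x 68 x 8 mm with a pocket 60 mm (local x) by 44 mm (local y), floor 8 mm above the origin (centre of the underside, on the table; z up). Walls 6 mm thick. Cheeks 106 mm high (above the table) along the long sides (local +-y); only kerbs 18 mm high at the ends (+-x), so fingers can enter only there, closing along x. Starts with the case in it.
- holder_ends: fixed aluminium stand: base 84 x 68 x 8 mm with a pocket 60 mm (local x) by 44 mm (local y), floor 8 mm above the origin (centre of the underside, on the table; z up). Walls 6 mm thick. Cheeks 106 mm high (above the table) at the short ends (local +-x); only kerbs 18 mm high along the long sides (+-y), so fingers can enter only there, closing along y. Starts with the bottle in it.
- rinse_cup: bystander: open white plastic cup, rim diameter 72 mm, 80 mm tall, between the two stands. Origin: centre of its underside. The table in front of it (towards the robot) is free.
- ink_small_a: bystander: small ink bottle, 30 mm in diameter, 77 mm tall, on the left. Origin: centre of its underside.
- ink_small_b: bystander: small ink bottle, 30 mm in diameter, 77 mm tall, farther back. Origin: centre of its underside.
- jar: bystander: ointment jar, 58 mm in diameter, 48 mm tall, on the right. Origin: centre of its underside.
- dish: bystander: steel dish, 90 mm in diameter, 22 mm tall, front right. Origin: centre of its underside.
- machine: bystander, fixed: a pen-shaped tattoo machine lying along y on a rubber rest, 50 x 140 x 56 mm overall, at the back. Origin: centre of the rest's underside.

How it is judged:
By the outcome, as a careful person would: the job done as asked, in the order asked, and still so for the second after the job is handed in, with the robot touching nothing.
It also fails if it takes over 69 s, if anything falls off the work surface, if the arm or the gripper's body presses on something with over 40 N, if the wrist force passes 120 N, or if a joint passes its speed limit or range.

## Working session

There is one attempt and no reset: what is moved stays moved. The work goes in short steps, Python scripts to look and compute and a tool call to move; the robot and the scene stay as the last step left them, time stands still between calls to the robot, and variables do not carry over. Pictures are saved under pics/ and viewed, about 8 in all and at most 12, crops included, and the job is handed in when it is done.

Besides the shell and the picture viewer there is one more tool, called after "Request:" as name(argument=value, ...), one argument or row to a line, values as JSON. move_arm: Moves the arm, as the interface text tells. Its arguments: {"type":"object","properties":{"rows":{"type":"array","items":{"type":"array","items":{"type":"number"}}},"force":{"type":"number"}},"required":["rows"]}

```bash
ls; mkdir -p pics
python3 - <<'E'
from workcell import manip
import cv2,numpy as np
s=manip.sense(); print({k:np.round(v,2).tolist() for k,v in s.items()})
for n in ("scene","top"):
    im,d=manip.capture(n); cv2.imwrite(f"pics/{n}0.png",im); np.save(f"pics/{n}0.npy",d)
    i=manip.camera_info(n); print(n,{k:np.round(v,3).tolist() for k,v in i.items()}, (d==0).mean())
print({k:np.round(v,3).tolist() for k,v in manip.camera_info("wrist").items()})
a=cv2.imread("pics/scene0.png");b=cv2.imread("pics/top0.png")
cv2.imwrite("pics/both0.png",cv2.resize(b,(800,600)))
E
```

```text
pics
{'clock': 0.0, 'qpos': [59.64, 27.38, 1.28, 89.18, -0.66, 63.56, -4.76], 'qvel': [-0.07, 0.13, 0.02, 0.01, -0.03, -0.01, -0.06], 'joint_torque': [-0.0, -58.29, 1.53, -27.26, -0.05, 0.02, 0.0], 'eef_pos': [276.07, -615.3, 221.68], 'tcp_rot': [[0.41, -0.91, -0.0], [-0.91, -0.41, 0.0], [-0.0, 0.0, -1.0]], 'wrist_force': [-1.03, 0.29, -0.27], 'wrist_torque': [-0.0, 0.01, 0.02], 'grip_width': 87.93}
scene {'fovy': 47.966, 'cx': 252.952, 'cy': 190.334, 'T': [[-0.798, 0.421, -0.431, 1101.223], [0.602, 0.581, -0.548, 662.585], [0.02, -0.696, -0.717, 893.205], [0.0, 0.0, 0.0, 1.0]]} 0.004155476888020833
top {'fovy': 50.826, 'cx': 257.647, 'cy': 201.692, 'T': [[-0.0, -0.997, 0.071, 512.125], [-1.0, -0.001, -0.022, 5.064], [0.022, -0.071, -0.997, 1207.321], [0.0, 0.0, 0.0, 1.0]]} 0.004058837890625
{'fovy': 60.051, 'cx': 258.767, 'cy': 189.131, 'T_tool_cam': [[1.0, 0.0, -0.001, 0.174], [0.0, 0.953, 0.302, -83.493], [0.001, -0.302, 0.953, -161.967], [0.0, 0.0, 0.0, 1.0]]}
```

View pics/both0.png

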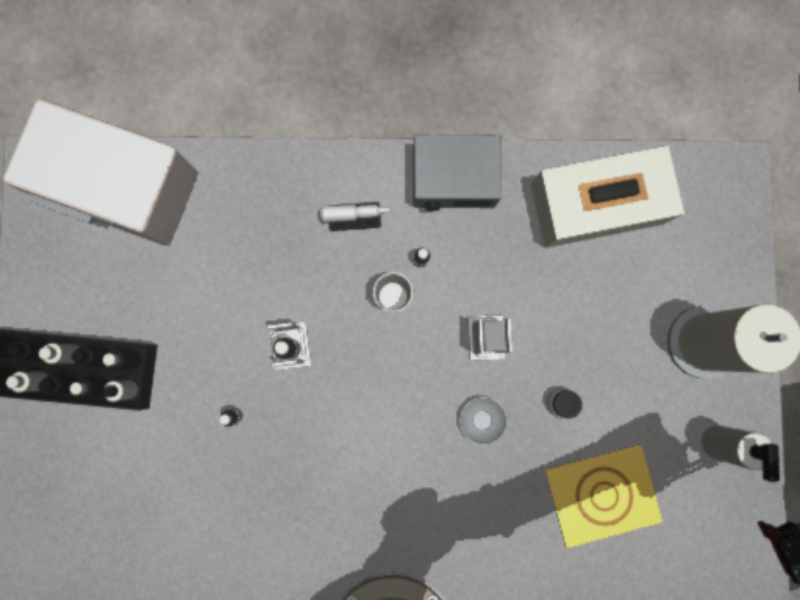

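View pics/scene0.png

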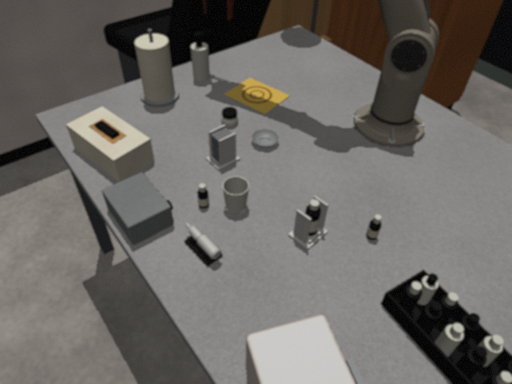

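The top view (800x600) shows holder_ends with the bottle at about (288,345) and holder_sides with the case at (490,337). The cup is at (392,292), the dish at (482,420), and the table in front of the cup is free. Next I'll measure both stands from depth.

```bash
cat > h.py <<'E'
from workcell import manip
import cv2,numpy as np
def cloud(d,i,T):
    f=192/np.tan(np.radians(i["fovy"]/2)); v,u=np.mgrid[:384,:512]
    P=np.stack([(u-i["cx"])/f*d,(v-i["cy"])/f*d,d],-1)
    P=P@T[:3,:3].T+T[:3,3]; P[d==0]=np.nan; return P
def wrist(name=None):
    s=manip.sense(); im,d=manip.capture("wrist"); i=manip.camera_info("wrist")
    T=np.eye(4);T[:3,:3]=s["tcp_rot"];T[:3,3]=s["eef_pos"]
    T=T@np.array(i["T_tool_cam"])
    if name: cv2.imwrite(f"pics/{name}.png",im); np.save(f"pics/{name}.npy",d)
    return s,im,cloud(d,i,T),T
def rel(s,p):  # world vector target minus tcp -> tool axes
    return np.asarray(s["tcp_rot"]).T@(np.asarray(p)-s["eef_pos"])
def yaw(s): R=np.asarray(s["tcp_rot"]); return np.degrees(np.arctan2(R[1,0],R[0,0]))
E
python3 - <<'E'
from h import *
for n in ("top","scene"):
    i=manip.camera_info(n); P=cloud(np.load(f"pics/{n}0.npy"),i,np.array(i["T"]))
    print(n,"table z",np.nanmedian(P[...,2]))
    m=(P[...,2]>15)&(P[...,2]<200)&(P[...,0]>330)&(P[...,0]<900)&(abs(P[...,1])<420)
    k,l,st,c=cv2.connectedComponentsWithStats(m.astype(np.uint8))
    for j in range(1,k):
        if st[j,4]<15: continue
        q=P[l==j]; z=np.percentile(q[:,2],98)
        print(np.round(c[j]),st[j,4],np.round(q.min(0)),np.round(q.max(0)))
        h=q[q[:,2]>92]
        if len(h)>5: print("   high",cv2.minAreaRect(h[:,:2].astype(np.float32)),np.round(h.mean(0)))
E
```

```text
top table z -0.46782684219488146
[106. 119.] 1400 [741. 373.  15.] [894. 420. 145.]
   high ((817.2088623046875, 397.4261169433594), (46.907432556152344, 152.61183166503906), 88.93770599365234) [827. 401. 129.]
[292. 114.] 2071 [ 796. -199.   16.] [900. -39.  82.]
[372. 127.] 2711 [ 731. -420.   15.] [ 887. -269.  108.]
   high ((808.44482421875, -355.715576171875), (130.0041046142578, 149.32290649414062), 10.4951810836792) [ 810. -366.   97.]
[224. 136.] 399 [770.   5.  15.] [810. 133.  58.]
[269. 164.] 102 [691. -68.  16.] [719. -40.  82.]
[251. 184.] 244 [601. -34.  15.] [671.  33.  85.]
[314. 215.] 553 [ 523. -209.   15.] [ 591. -151.  112.]
   high ((557.3867797851562, -179.74301147460938), (57.928016662597656, 56.117916107177734), 2.7610344886779785) [ 557. -180.  101.]
[183. 220.] 383 [503. 162.  15.] [579. 222. 122.]
   high ((541.239013671875, 192.0763397216797), (71.9227066040039, 42.072731018066406), 8.063300132751465) [538. 191. 105.]
[361. 258.] 334 [ 406. -348.   15.] [ 461. -294.   54.]
[309. 270.] 249 [ 357. -215.   15.] [ 444. -126.   27.]
[147. 267.] 125 [396. 281. 
[... 450 characters left out ...]
7566833496094) [ 564. -179.  101.]
[264. 135.] 151 [ 358. -216.   15.] [ 451. -128.   25.]
[145. 203.] 1994 [ 800. -202.   15.] [900. -35.  81.]
[235. 192.] 737 [605. -36.  15.] [676.  36.  83.]
[202. 195.] 205 [698. -66.  16.] [728. -39.  79.]
[310. 220.] 994 [507. 168.  15.] [586. 223. 121.]
   high ((546.7879028320312, 193.02874755859375), (74.33734893798828, 43.88608932495117), 6.954165935516357) [547. 196. 104.]
[374. 226.] 226 [406. 283.  15.] [431. 312.  80.]
[203. 242.] 527 [777.   5.  15.] [816. 136.  59.]
[266. 341.] 1103 [761. 376.  16.] [900. 420. 144.]
   high ((830.4420776367188, 397.8368225097656), (138.94898986816406, 44.29425048828125), 0.006585754919797182) [853. 404. 138.]
```

Request:
move_arm(
  rows=[
    [87, -30, -46, -10, 0],
    [87, -30, -46, -6, 0],
    [87, -30, -46, -4, 0],
    [87, -30, -46, -4, 0],
    [87, -30, -46, -4, 0],
    [87, -30, -46, -4, 0],
    [87, -30, -46, -4, 0],
    [87, -30, -46, -4, 0],
    [87, -30, -46, 0, 0],
    [87, -11, -20, 0, 0],
  ],
  force=25,
)

```text
clock: 1.35
eef_pos: [562.6, -169.0, 258.8]
tcp_rot: [[0.404, -0.915, -0.007], [-0.915, -0.404, 0.005], [-0.007, 0.004, -1.0]]
wrist_force: [-0.5, 0.1, -0.8]
grip_width: 86.9
```

Request:
move_arm(
  rows=[
    [87, 0, 0, 0, -10],
    [87, 0, 0, 0, -10],
    [87, 0, 0, 0, -10],
    [87, 0, 0, 0, -10],
    [87, 0, 0, 0, -10],
    [87, 0, 0, 0, -10],
    [87, 0, 0, 0, -6],
    [87, 0, 0, 0, 0],
    [87, 0, 0, 0, 0],
    [87, 0, 0, 0, 0],
  ],
)

```text
clock: 2.6
eef_pos: [561.3, -164.7, 254.6]
tcp_rot: [[0.999, 0.037, -0.014], [0.037, -0.999, 0.008], [-0.014, -0.008, -1.0]]
wrist_force: [0.2, 0.4, -0.3]
grip_width: 87.2
```

Run:
```python
from h import *
s,im,P,T=wrist("w1")
print(np.round(s["eef_pos"],1),np.round(s["tcp_rot"],3).tolist(),yaw(s))
np.save("pics/w1P.npy",P)
print("table",np.nanmedian(P[...,2]))
for lo,hi in ((95,103.2),(103.2,112),(14,24)):
    m=(P[...,2]>lo)&(P[...,2]<hi)
    k,l,st,c=cv2.connectedComponentsWithStats(m.astype(np.uint8))
    for j in range(1,k):
        if st[j,4]>60:
            q=P[l==j]; r=cv2.minAreaRect(q[:,:2].astype(np.float32)); print(lo,np.round(c[j]),st[j,4],np.round(r[0],1),np.round(r[1],1),round(r[2],1),np.round(q[:,2].mean(),1))
```

```text
[ 561.3 -164.7  254.6] [[0.999, 0.037, -0.014], [0.037, -0.999, 0.008], [-0.014, -0.008, -1.0]] 2.141161864656102
table 0.5317391514210783
95 [257. 162.] 93 [ 557.1 -152.8] [58.5  0.7] 2.6 99.8
95 [257. 188.] 1958 [ 557.5 -180. ] [53.5 37.5] 2.5 99.7
95 [258. 210.] 171 [ 559.  -202.8] [59.3  1.7] 3.1 99.1
103.2 [257. 166.] 404 [ 557.2 -155.4] [59.8  6. ] 2.3 105.6
103.2 [257. 215.] 351 [ 559.5 -205.2] [59.6  6.3] 2.5 105.5
14 [361.  15.] 106 [661.3  -6.7] [34.1  6.7] 78.3 18.9
14 [385.  69.] 81 [698.1 -57.2] [10.7 29. ] 9.0 18.9
14 [488.  66.] 105 [810.2 -51.1] [22.3  4.2] 83.2 18.8
14 [470. 146.] 481 [ 809.8 -143.2] [111.2   3.1] 90.0 18.9
14 [126. 158.] 1548 [ 402.3 -170.5] [88.8 88.4] 64.4 18.9
14 [286. 178.] 68 [ 592.3 -189.7] [ 3.9 21.3] 3.6 17.8
14 [434. 253.] 411 [ 795.3 -283.1] [129.7   8.4] 14.7 19.0
14 [182. 267.] 106 [ 459.3 -321.9] [ 7.6 36.5] 1.0 19.3
```

View pics/w1.png

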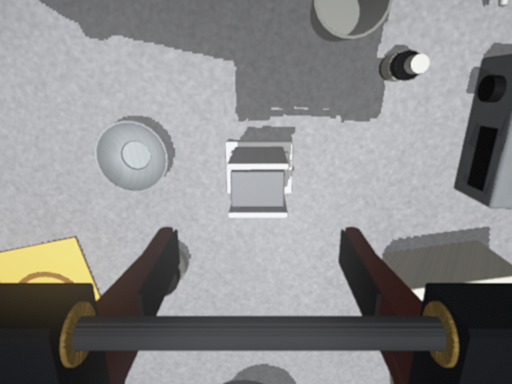

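The wrist view shows the case top at (257,188) px with the two cheeks at rows 166 and 215. That puts the case at (557.5, -180.0) and the stand at (558.3, -180.3), both at yaw 2.5°.

Request:
move_arm(
  rows=[
    [87, -0.7, 8.4, 0, -0.4],
    [87, -0.7, 8.4, 10, 0],
    [87, 0, 0, 30, 0],
    [87, 0, 0, 30, 0],
    [87, 0, 0, 30, 0],
    [87, 0, 0, 30, 0],
    [87, 0, 0, 15, 0],
    [87, 0, 0, 0, 0],
    [87, 0, 0, 0, 0],
    [87, 0, 0, 0, 0],
  ],
)

```text
clock: 3.9
eef_pos: [558.7, -187.0, 104.2]
tcp_rot: [[0.999, 0.039, -0.012], [0.039, -0.999, 0.005], [-0.012, -0.006, -1.0]]
wrist_force: [-1.9, 0.1, -0.3]
grip_width: 87.4
```

Request:
move_arm(
  rows=[
    [87, 0, -6, 0, 0.2],
    [87, 0, 0, 15, 0],
    [87, 0, 0, 20, 0],
    [87, 0, 0, 20, 0],
    [87, 0, 0, 0, 0],
    [30, 0, 0, 0, 0],
    [30, 0, 0, 0, 0],
    [30, 0, 0, 0, 0],
    [30, 0, 0, 0, 0],
    [30, 0, 0, 0, 0],
  ],
)

```text
clock: 5.15
eef_pos: [559.5, -180.1, 49.2]
tcp_rot: [[0.999, 0.036, -0.007], [0.036, -0.999, 0.004], [-0.007, -0.004, -1.0]]
wrist_force: [-0.1, 0.9, -2.0]
grip_width: 54.0
```

Request:
move_arm(
  rows=[
    [30, 0, 0, -10, 0],
    [30, 0, 0, -25, 0],
    [30, 0, 0, -30, 0],
    [30, 0, 0, -30, 0],
    [30, 0, 0, -30, 0],
    [30, 0, 0, -10, 0],
    [30, -5, -20, 0, 0],
    [30, -12, -40, 0, 0],
    [30, -12, -40, 0, 0],
    [30, -12, -40, 0, 0],
  ],
)

```text
clock: 6.4
eef_pos: [509.1, -36.9, 187.1]
tcp_rot: [[0.999, 0.032, -0.014], [0.032, -0.999, 0.005], [-0.014, -0.006, -1.0]]
wrist_force: [0.8, -1.3, -1.0]
grip_width: 53.8
```

Request:
move_arm(
  rows=[
    [30, -10, -36, 0, 0],
    [30, -3, -16, 10, 0],
    [30, 0, 0, 25, 0],
    [30, 0, 0, 25, 0],
    [30, 0, 0, 20, 0],
    [30, 0, 0, 0, 0],
    [30, 0, 0, 0, 0],
    [30, 0, 0, 0, 0],
    [30, 0, 0, 0, 0],
    [30, 0, 0, 0, 0],
  ],
)

```text
clock: 7.65
eef_pos: [480.2, 30.1, 100.9]
tcp_rot: [[0.998, 0.05, -0.026], [0.05, -0.999, 0.008], [-0.025, -0.009, -1.0]]
wrist_force: [0.7, 0.1, -1.3]
grip_width: 54.0
```

Request:
move_arm(
  rows=[
    [30, 0, 0, 12, 0],
    [30, 0, 0, 16, 0],
    [30, 0, 0, 12, 0],
    [30, 0, 0, 6, 0],
    [30, 0, 0, 3, 0],
    [30, 0, 0, 0, 0],
    [30, 0, 0, 0, 0],
    [30, 0, 0, 0, 0],
    [30, 0, 0, 0, 0],
    [30, 0, 0, 0, 0],
  ],
)

```text
clock: 8.9
eef_pos: [479.4, 30.3, 48.8]
tcp_rot: [[0.998, 0.049, -0.025], [0.05, -0.999, 0.008], [-0.024, -0.009, -1.0]]
wrist_force: [-0.6, 0.4, -2.0]
grip_width: 53.9
```

Request:
move_arm(
  rows=[
    [30, 0, 0, 3, 0],
    [30, 0, 0, 2, 0],
    [30, 0, 0, 1, 0],
    [30, 0, 0, 0.5, 0],
    [30, 0, 0, 0.5, 0],
    [30, 0, 0, 0.5, 0],
    [30, 0, 0, 0, 0],
    [30, 0, 0, 0, 0],
    [30, 0, 0, 0, 0],
    [30, 0, 0, 0, 0],
  ],
)

```text
clock: 10.15
eef_pos: [479.4, 30.4, 41.6]
tcp_rot: [[0.998, 0.049, -0.024], [0.05, -0.999, 0.007], [-0.024, -0.009, -1.0]]
wrist_force: [-1.2, -0.2, -0.6]
grip_width: 53.8
```

Request:
move_arm(
  rows=[
    [30, 0, 0, 0.5, 0],
    [30, 0, 0, 0.4, 0],
    [60, 0, 0, 0, 0],
    [75, 0, 0, 0, 0],
    [87, 0, 0, 0, 0],
    [87, 0, 0, 0, 0],
    [87, 0, 0, -20, 0],
    [87, 0, 0, -40, 0],
    [87, 0, 0, -40, 0],
    [87, 0, 0, -40, 0],
  ],
)

```text
clock: 11.4
eef_pos: [480.8, 29.3, 182.2]
tcp_rot: [[0.998, 0.05, -0.031], [0.05, -0.999, 0.007], [-0.031, -0.009, -0.999]]
wrist_force: [2.0, -0.8, -0.3]
grip_width: 86.9
```

Request:
move_arm(
  rows=[
    [87, 0, 0, -40, 0],
    [87, 0, 0, -25, 0],
    [87, 20, -30, 0, 0],
    [87, 30, -60, 0, 0],
    [87, 15, -50, 0, 0],
    [87, 0, 0, 0, -10],
    [87, 0, 0, 0, -10],
    [87, 0, 0, 0, -10],
    [87, 0, 0, 0, -10],
    [87, 0, 0, 0, -10],
  ],
)

```text
clock: 12.65
eef_pos: [542.5, 173.3, 251.6]
tcp_rot: [[0.583, 0.812, -0.025], [0.812, -0.584, 0.007], [-0.009, -0.024, -1.0]]
wrist_force: [-1.0, -0.7, 0.1]
grip_width: 86.8
```

Request:
move_arm(
  rows=[
    [87, 0, 0, 0, -10],
    [87, 0, 0, 0, -10],
    [87, 0, 0, 0, -10],
    [87, 0, 0, 0, -10],
    [87, 0, 0, 0, -3],
    [87, 0, 0, 0, 0],
    [87, 0, 0, 0, 0],
    [87, 0, 0, 0, 0],
    [87, 0, 0, 0, 0],
    [87, 0, 0, 0, 0],
  ],
)

```text
clock: 13.9
eef_pos: [541.7, 172.3, 250.3]
tcp_rot: [[-0.15, 0.988, -0.027], [0.989, 0.15, 0.006], [0.01, -0.026, -1.0]]
wrist_force: [0.2, 0.6, -1.2]
grip_width: 86.8
```

```bash
cat > seg.py <<'E'
from h import *
def seg(name,bands,box=(420,680,-260,300)):
    s,im,P,T=wrist(name); np.save(f"pics/{name}P.npy",P)
    print(round(s["clock"],2),np.round(s["eef_pos"],1),"z axis",np.round(np.array(s["tcp_rot"])[:,2],3),"yaw",round(yaw(s),2),"table",round(float(np.nanmedian(P[...,2])),2))
    for lo,hi in bands:
        m=(P[...,2]>lo)&(P[...,2]<hi)&(P[...,0]>box[0])&(P[...,0]<box[1])&(P[...,1]>box[2])&(P[...,1]<box[3])
        k,l,st,c=cv2.connectedComponentsWithStats(m.astype(np.uint8))
        for j in range(1,k):
            if st[j,4]>60:
                q=P[l==j]; r=cv2.minAreaRect(q[:,:2].astype(np.float32)); print((lo,hi),np.round(c[j]),st[j,4],"c",np.round(r[0],1),"size",np.round(r[1],1),"ang",round(r[2],1),"z",np.round(q[:,2].mean(),1))
    return s,P
E
python3 - <<'E'
from seg import *
seg("w2",((85,97),(103.2,109),(112,122)))
E
```

```text
13.9 [541.7 172.3 250.3] z axis [-0.027  0.006 -1.   ] yaw 98.63 table 0.59
(85, 97) [117.  87.] 2588 c [478.8  30.2] size [54.2 39. ] ang 2.7 z 91.6
(85, 97) [280. 144.] 69 c [507.7 187.8] size [ 0.6 42.7] ang 7.9 z 92.3
(85, 97) [275. 168.] 414 c [535.9 190.9] size [34.9 37. ] ang 21.7 z 93.6
(85, 97) [276. 208.] 164 c [573.2 196.8] size [ 1.4 43.3] ang 8.3 z 91.3
(103.2, 109) [278. 149.] 301 c [510.4 188.4] size [ 6.  43.2] ang 7.9 z 105.8
(103.2, 109) [276. 215.] 275 c [575.6 196.9] size [ 6.3 42.9] ang 8.1 z 105.8
(112, 122) [278. 180.] 469 c [537.1 191.2] size [21.8 21.9] ang 26.1 z 117.8
```

View pics/w2.png

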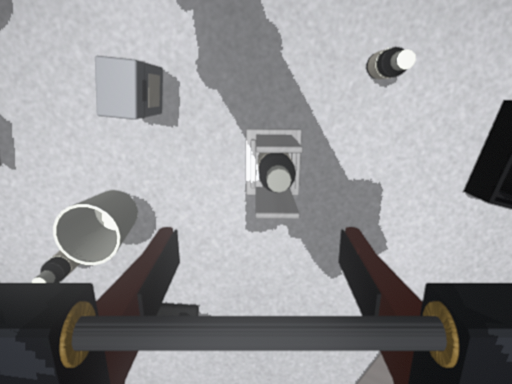

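The wrist view shows the case upright on the table at (128,88) px and the bottle cap at (278,180) between the cheeks at rows 149 and 215. holder_ends is at (543.0, 192.7) with yaw 8.0°, and the bottle at (537.1, 191.2).

Request:
move_arm(
  rows=[
    [87, 8.5, 1.5, 5, 0],
    [87, 8.5, 1.5, 20, 0],
    [87, 0, 0, 30, 0],
    [87, 0, 0, 30, 0],
    [87, 0, 0, 30, 0],
    [87, 0, 0, 15, 0],
    [87, 0, 0, 0, 0],
    [87, 0, 0, 0, 0],
    [87, 0, 0, 0, 0],
    [87, 0, 0, 0, 0],
  ],
)

```text
clock: 15.2
eef_pos: [537.2, 196.0, 113.0]
tcp_rot: [[-0.154, 0.988, -0.027], [0.988, 0.154, 0.008], [0.012, -0.026, -1.0]]
wrist_force: [-1.1, -0.5, -0.9]
grip_width: 86.7
```

Request:
move_arm(
  rows=[
    [87, -5, 0.8, 0, 0],
    [87, 0, 0, 20, 0],
    [87, 0, 0, 22, 0],
    [87, 0, 0, 18, 0],
    [87, 0, 0, 0, 0],
    [25, 0, 0, 0, 0],
    [25, 0, 0, 0, 0],
    [25, 0, 0, 0, 0],
    [25, 0, 0, 0, 0],
    [25, 0, 0, 0, 0],
  ],
)

```text
clock: 16.45
eef_pos: [538.4, 191.0, 50.6]
tcp_rot: [[-0.153, 0.988, -0.024], [0.988, 0.153, 0.008], [0.012, -0.023, -1.0]]
wrist_force: [-0.5, -0.1, -0.0]
grip_width: 40.3
```

Request:
move_arm(
  rows=[
    [25, 0, 0, 0, 0],
    [25, 0, 0, 0, 0],
    [25, 0, 0, 0, 0],
    [25, 0, 0, 0, 0],
    [25, 0, 0, -10, 0],
    [25, 0, 0, -25, 0],
    [25, 0, 0, -30, 0],
    [25, 0, 0, -30, 0],
    [25, 0, 0, -25, 0],
    [25, 0, 0, -5, 0],
  ],
)

```text
clock: 17.7
eef_pos: [540.4, 189.5, 180.8]
tcp_rot: [[-0.154, 0.988, -0.026], [0.988, 0.154, 0.008], [0.012, -0.025, -1.0]]
wrist_force: [-0.3, -0.3, -1.4]
grip_width: 37.4
```

Request:
move_arm(
  rows=[
    [25, -20, -2, 0, 0],
    [25, -40, -4.3, 0, 0],
    [25, -45, -4.8, 0, 0],
    [25, -45, -4.8, 0, 0],
    [25, -45, -4.8, 0, 0],
    [25, -45, -4.8, 0, 0],
    [25, -45, -4.8, 0, 0],
    [25, -40, -4.3, 0, 0],
    [25, -25, -3, 0, 0],
    [25, -10, -1, 0, 0],
  ],
)

```text
clock: 18.95
eef_pos: [553.1, -182.6, 170.1]
tcp_rot: [[-0.157, 0.987, -0.037], [0.987, 0.158, 0.009], [0.015, -0.035, -0.999]]
wrist_force: [-0.3, 1.2, -1.4]
grip_width: 37.5
```

Request:
move_arm(
  rows=[
    [25, 0, 0, 0, 10],
    [25, 0, 0, 0, 10],
    [25, 0, 0, 0, 10],
    [25, 0, 0, 0, 10],
    [25, 0, 0, 0, 10],
    [25, 0, 0, 0, 10],
    [25, 0, 0, 0, 10],
    [25, 0, 0, 0, 10],
    [25, 0, 0, 0, 10],
    [25, 0, 0, 0, 3],
  ],
)

```text
clock: 20.2
eef_pos: [550.2, -169.6, 164.8]
tcp_rot: [[0.997, 0.065, -0.045], [0.066, -0.998, 0.018], [-0.044, -0.021, -0.999]]
wrist_force: [0.5, -1.0, -1.6]
grip_width: 37.6
```

Run:
```python
from seg import *
s,P=seg("w3",((7,12),(40,100),(103,109),(109,190)),(420,680,-260,-100))
print(rel(s,[558.3,-180.3,51.5]),s["grip_width"])
```

```text
20.2 [ 550.2 -169.6  164.8] z axis [-0.045  0.018 -0.999] yaw 3.81 table 0.55
(7, 12) [142. 168.] 420 c [ 427.8 -170.4] size [15.6 52.7] ang 0.0 z 9.4
(7, 12) [273. 161.] 745 c [ 557.6 -163.1] size [82.9 33.2] ang 2.6 z 8.1
(7, 12) [298. 205.] 387 c [ 582.  -200.2] size [37.3 25. ] ang 1.5 z 8.1
(40, 100) [274. 176.] 1356 c [ 557.1 -153. ] size [59.1  1.2] ang 2.5 z 73.2
(40, 100) [297. 225.] 113 c [ 582.6 -202. ] size [ 1.7 13.5] ang 87.3 z 50.3
(103, 109) [277. 190.] 621 c [ 557.3 -155.7] size [59.2  6.5] ang 2.2 z 105.5
(109, 190) [259. 223.] 3487 c [ 550.1 -157.2] size [56.3 17.6] ang 0.9 z 168.3
[ 12.39686679  13.58646465 112.61268566] 37.64059219872353
```

View pics/w3.png

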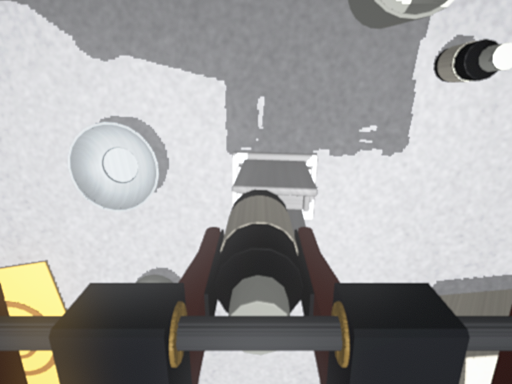

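The view shows the bottle held upright between the fingers, with the stand at about (275,190) px behind it. The tool has sagged about 2.8° towards the base, which is tolerable for the bottle. I'll centre it over the pocket first, then lower it.

Request:
move_arm(
  rows=[
    [25, 3, 4, 0, 0.4],
    [25, 3, 4, 0, 0.4],
    [25, 2.5, 4, 0, 0.4],
    [25, 0, 0, 0, 0],
    [25, 0, 0, 0, 0],
    [25, 0, 0, 0, 0],
    [25, 0, 0, 0, 0],
    [25, 0, 0, 0, 0],
    [25, 0, 0, 0, 0],
    [25, 0, 0, 0, 0],
  ],
)

```text
clock: 21.5
eef_pos: [559.7, -179.9, 163.4]
tcp_rot: [[0.998, 0.048, -0.047], [0.048, -0.999, 0.019], [-0.046, -0.021, -0.999]]
wrist_force: [-0.0, -0.5, -1.4]
grip_width: 37.7
```

Request:
move_arm(
  rows=[
    [25, 0.5, 1.7, 0, 0],
    [25, 0.5, 0.2, 10, 0],
    [25, 0.7, 0.3, 15, 0],
    [25, 0.7, 0.3, 15, 0],
    [25, 0, 0, 0, 0],
    [25, 0, 0, 0, 0],
    [25, 0, 0, 0, 0],
    [25, 0, 0, 0, 0],
    [25, 0, 0, 0, 0],
    [25, 0, 0, 0, 0],
  ],
)

```text
clock: 22.75
eef_pos: [560.4, -181.6, 120.4]
tcp_rot: [[0.998, 0.048, -0.047], [0.048, -0.999, 0.019], [-0.046, -0.021, -0.999]]
wrist_force: [0.9, 0.1, -1.5]
grip_width: 37.4
```

Request:
move_arm(
  rows=[
    [25, 0.5, 0.2, 10, 0],
    [25, 0.7, 0.3, 15, 0],
    [25, 0.7, 0.3, 15, 0],
    [25, 0.6, 0.3, 12, 0],
    [25, 0.3, 0.1, 6, 0],
    [25, 0.1, 0, 2, 0],
    [25, 0, 0, 0, 0],
    [25, 0, 0, 0, 0],
    [25, 0, 0, 0, 0],
    [25, 0, 0, 0, 0],
  ],
)

```text
clock: 24.0
eef_pos: [560.6, -181.5, 56.0]
tcp_rot: [[0.998, 0.047, -0.047], [0.048, -0.999, 0.019], [-0.046, -0.021, -0.999]]
wrist_force: [-0.1, 0.3, -1.0]
grip_width: 37.8
```

Request:
move_arm(
  rows=[
    [25, 0.1, 0, 2, 0],
    [25, 0, 0, 1, 0],
    [25, 0, 0, 0.7, 0],
    [25, 0, 0, 0.5, 0],
    [25, 0, 0, 0.3, 0],
    [25, 0, 0, 0, 0],
    [25, 0, 0, 0, 0],
    [25, 0, 0, 0, 0],
    [25, 0, 0, 0, 0],
    [25, 0, 0, 0, 0],
  ],
)

```text
clock: 25.25
eef_pos: [560.6, -181.5, 51.4]
tcp_rot: [[0.998, 0.047, -0.046], [0.048, -0.999, 0.019], [-0.045, -0.021, -0.999]]
wrist_force: [0.3, 0.6, -1.8]
grip_width: 37.6
```

Request:
move_arm(
  rows=[
    [25, 0, 0, 0.5, 0],
    [25, 0, 0, 0.5, 0],
    [25, 0, 0, 0.3, 0],
    [25, 0, 0, 0, 0],
    [25, 0, 0, 0, 0],
    [25, 0, 0, 0, 0],
    [25, 0, 0, 0, 0],
    [25, 0, 0, 0, 0],
    [25, 0, 0, 0, 0],
    [25, 0, 0, 0, 0],
  ],
)

```text
clock: 26.5
eef_pos: [560.7, -181.5, 51.2]
tcp_rot: [[0.998, 0.047, -0.046], [0.048, -0.999, 0.018], [-0.045, -0.021, -0.999]]
wrist_force: [-1.1, -0.6, 2.4]
grip_width: 37.8
```

Request:
move_arm(
  rows=[
    [42, 0, 0, 0, 0],
    [46, 0, 0, 0, 0],
    [60, 0, 0, 0, 0],
    [75, 0, 0, 0, 0],
    [87, 0, 0, 0, 0],
    [87, 0, 0, 0, 0],
    [87, -0.5, 0, -15, 0],
    [87, -1, 0, -30, 0],
    [87, -1, 0, -40, 0],
    [87, -1, 0, -40, 0],
  ],
)

```text
clock: 27.75
eef_pos: [561.7, -183.6, 179.1]
tcp_rot: [[0.998, 0.048, -0.05], [0.049, -0.999, 0.02], [-0.049, -0.023, -0.999]]
wrist_force: [-0.3, -1.0, -0.2]
grip_width: 87.5
```

Request:
move_arm(
  rows=[
    [87, 0, 0, -35, 0],
    [87, -10, -20, -10, -8],
    [87, -10, -28, 0, -8],
    [87, -6, -28, 0, -8],
    [87, -2, -28, 0, -8],
    [87, 3, -28, 0, -8],
    [87, 8, -26, 0, -8],
    [87, 12, -15, 0, -8],
    [87, 0, 0, 0, -8],
    [87, 0, 0, 0, -8],
  ],
)

```text
clock: 29.0
eef_pos: [477.9, -18.0, 247.8]
tcp_rot: [[0.221, 0.975, -0.031], [0.975, -0.221, 0.011], [0.004, -0.032, -0.999]]
wrist_force: [0.6, -1.0, 0.3]
grip_width: 87.2
```

Run:
```python
from seg import *
s,P=seg("w4",((85,97),(103.2,109),(112,122)))
```

```text
29.0 [477.9 -18.  247.8] z axis [-0.031  0.011 -0.999] yaw 77.23 table 0.59
(85, 97) [305. 166.] 2080 c [478.7  30. ] size [54.3 38.2] ang 3.0 z 91.9
(85, 97) [465. 162.] 244 c [507.9 187. ] size [ 5.7 44.3] ang 14.5 z 91.0
(85, 97) [479. 220.] 301 c [574.4 196.4] size [ 6.  44.6] ang 9.7 z 91.0
(85, 97) [110. 271.] 352 c [ 538.8 -195. ] size [29.  37.1] ang 31.7 z 91.7
(103.2, 109) [477. 166.] 323 c [510.2 187.6] size [ 6.9 44.2] ang 7.6 z 105.8
(103.2, 109) [490. 227.] 298 c [575.5 196.3] size [ 6.8 43.5] ang 8.5 z 105.7
(103.2, 109) [ 96. 281.] 191 c [ 546.3 -206.1] size [33.2  7.1] ang 2.1 z 105.3
```

Request:
move_arm(
  rows=[
    [87, 0, 0, 0, -8],
    [87, 0, 0, 0, -7.4],
    [87, 16, 1, 5, 0],
    [87, 16, 1, 10, 0],
    [87, 13, 1.5, 25, 0],
    [87, 0, 1, 30, 0],
    [87, 0, 1, 30, 0],
    [87, 0, 0, 0, 0],
    [87, 0, 0, 0, 0],
    [87, 0, 0, 0, 0],
  ],
)

```text
clock: 30.3
eef_pos: [479.7, 37.3, 151.8]
tcp_rot: [[-0.032, 0.999, -0.022], [0.999, 0.032, 0.011], [0.011, -0.021, -1.0]]
wrist_force: [-0.5, 0.4, 1.5]
grip_width: 86.8
```

Request:
move_arm(
  rows=[
    [87, -3.5, -0.6, 0, -0.5],
    [87, -3.5, -0.6, 5, -0.5],
    [87, -0.2, 0.3, 20, 0],
    [87, -0.3, 0.5, 28, 0],
    [87, -0.3, 0.5, 28, 0],
    [87, -0.3, 0.4, 20, 0],
    [87, 0, 0, 3, 0],
    [87, 0, 0, 0, 0],
    [87, 0, 0, 0, 0],
    [87, 0, 0, 0, 0],
  ],
)

```text
clock: 31.55
eef_pos: [482.0, 26.9, 48.3]
tcp_rot: [[-0.046, 0.999, -0.013], [0.999, 0.046, 0.009], [0.01, -0.013, -1.0]]
wrist_force: [0.4, -0.3, -0.3]
grip_width: 87.0
```

Request:
move_arm(
  rows=[
    [87, 3, -3.1, 2, -0.1],
    [87, 0, 0, 2, 0],
    [25, 0, 0, 0, 0],
    [25, 0, 0, 0, 0],
    [25, 0, 0, 0, 0],
    [25, 0, 0, 0, 0],
    [25, 0, 0, 0, 0],
    [25, 0, 0, 0, 0],
    [25, 0, 0, 0, 0],
    [25, 0, 0, 0, 0],
  ],
  force=30,
)

```text
clock: 32.8
eef_pos: [479.0, 30.0, 44.9]
tcp_rot: [[-0.047, 0.999, -0.012], [0.999, 0.048, 0.009], [0.01, -0.011, -1.0]]
wrist_force: [0.8, -0.5, 0.3]
grip_width: 38.1
```

Request:
move_arm(
  rows=[
    [25, 0, 0, 0, 0],
    [25, 0, 0, 0, 0],
    [25, 0, 0, -10, 0],
    [25, 0, 0, -25, 0],
    [25, 0, 0, -30, 0],
    [25, 0, 0, -30, 0],
    [25, 0, 0, -28, 0],
    [25, 0, 0, 0, 0],
    [25, 0, 0, 0, 0],
    [25, 0, 0, 0, 0],
  ],
)

```text
clock: 34.05
eef_pos: [477.7, 28.6, 171.4]
tcp_rot: [[-0.049, 0.999, -0.017], [0.999, 0.049, 0.009], [0.009, -0.016, -1.0]]
wrist_force: [0.6, -1.0, -1.8]
grip_width: 38.4
```

Request:
move_arm(
  rows=[
    [25, 12, 6, -1, 0],
    [25, 25, 12, -1, 0],
    [25, 30, 14, -1, 0],
    [25, 30, 14, -1, 0],
    [25, 30, 14, -1, 0],
    [25, 20, 9, 0, 0],
    [25, 8, 3, 0, 0],
    [25, 0, 0, 0, -2.5],
    [25, 0, 0, 0, -2.5],
    [25, 0, 0, 0, 0],
  ],
)

```text
clock: 35.3
eef_pos: [541.6, 195.5, 170.3]
tcp_rot: [[-0.142, 0.989, -0.028], [0.99, 0.142, 0.009], [0.013, -0.026, -1.0]]
wrist_force: [-0.5, 0.0, -2.4]
grip_width: 38.3
```

Request:
move_arm(
  rows=[
    [25, -1.8, 1, 0, 0.1],
    [25, -1.8, 1, 0, 0],
    [25, 0, 0, 0, 0],
    [25, 0, 0, 0, 0],
    [25, 0, 0, 0, 0],
    [25, 0, 0, 0, 0],
    [25, 0, 0, 0, 0],
    [25, 0, 0, 0, 0],
    [25, 0, 0, 0, 0],
    [25, 0, 0, 0, 0],
  ],
)

```text
clock: 36.55
eef_pos: [544.2, 190.4, 170.1]
tcp_rot: [[-0.138, 0.99, -0.028], [0.99, 0.138, 0.008], [0.012, -0.026, -1.0]]
wrist_force: [0.2, -0.6, -2.1]
grip_width: 38.0
```

Run:
```python
from seg import *
s,P=seg("w5",((7,10),(16,20),(103.2,109),(120,160),(150,160),(120,130),(205,225)),(480,620,120,270))
print(s["wrist_force"],np.round(s["tcp_rot"],3).tolist())
```

```text
36.55 [544.2 190.4 170.1] z axis [-0.028  0.008 -1.   ] yaw 97.93 table 0.56
(7, 10) [254. 143.] 706 c [526.8 190.2] size [50.3 67.8] ang 8.7 z 8.1
(7, 10) [290. 175.] 97 c [541.  223.9] size [27.   4.3] ang 9.5 z 8.0
(7, 10) [259. 170.] 490 c [539.4 192.1] size [11.8 44.2] ang 7.7 z 8.2
(16, 20) [234. 170.] 70 c [540.5 166.9] size [11.4  5. ] ang 6.7 z 18.0
(16, 20) [285. 171.] 74 c [534.3 216.4] size [12.5  5.1] ang 8.6 z 18.0
(103.2, 109) [261. 160.] 524 c [510.1 188.1] size [ 5.8 43.5] ang 7.9 z 105.7
(120, 160) [258. 184.] 931 c [517.  186.5] size [ 2.1 37.3] ang 6.9 z 145.0
(150, 160) [258. 189.] 334 c [517.1 186.5] size [ 1.9 37.2] ang 6.9 z 155.0
(205, 225) [258. 271.] 10257 c [535.3 188.3] size [37.3 62.4] ang 7.5 z 216.6
[ 0.18588047 -0.59005257 -2.10934662] [[-0.138, 0.99, -0.028], [0.99, 0.138, 0.008], [0.012, -0.026, -1.0]]
```

View pics/w5.png

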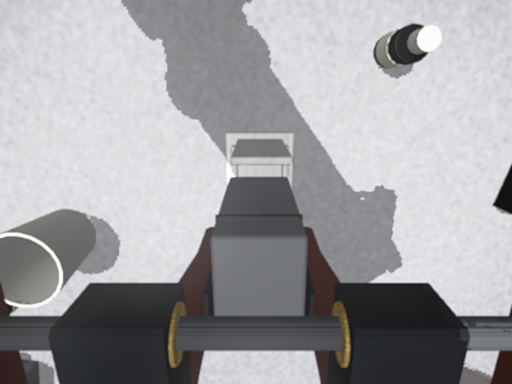

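The view shows the case held square, with its near bottom edge at about (258,180) px and the near cheek at (261,160). It needs 2 mm more in tool x and is centred to about 0.4 mm in the other direction.

Request:
move_arm(
  rows=[
    [25, 1.8, 0, 0, -0.1],
    [25, 0, 0.1, 5, 0],
    [25, -0.1, 0.3, 10, 0],
    [25, 0, 0, 0, 0],
    [25, 0, 0, 0, 0],
    [25, 0, 0, 0, 0],
    [25, 0, 0, 0, 0],
    [25, 0, 0, 0, 0],
    [25, 0, 0, 0, 0],
    [25, 0, 0, 0, 0],
  ],
)

```text
clock: 37.85
eef_pos: [544.0, 192.3, 154.1]
tcp_rot: [[-0.14, 0.99, -0.028], [0.99, 0.14, 0.008], [0.012, -0.026, -1.0]]
wrist_force: [0.1, -0.1, -2.2]
grip_width: 38.0
```

Request:
move_arm(
  rows=[
    [25, -0.05, 0.15, 5, 0],
    [25, -0.1, 0.25, 8, 0],
    [25, -0.1, 0.25, 10, 0],
    [25, -0.1, 0.25, 10, 0],
    [25, -0.1, 0.2, 6, 0],
    [25, 0, 0, 0, 0],
    [25, 0, 0, 0, 0],
    [25, 0, 0, 0, 0],
    [25, 0, 0, 0, 0],
    [25, 0, 0, 0, 0],
  ],
)

```text
clock: 39.1
eef_pos: [544.1, 192.4, 112.2]
tcp_rot: [[-0.14, 0.99, -0.028], [0.99, 0.14, 0.008], [0.012, -0.026, -1.0]]
wrist_force: [0.3, -0.3, -1.0]
grip_width: 37.8
```

Clean so far. I'll lower it to just above the kerbs and then into the pocket.

Request:
move_arm(
  rows=[
    [25, -0.1, 0.15, 6, 0],
    [25, -0.1, 0.25, 10, 0],
    [25, -0.1, 0.25, 10, 0],
    [25, -0.1, 0.25, 10, 0],
    [25, -0.1, 0.15, 6, 0],
    [25, 0, 0, 0, 0],
    [25, 0, 0, 0, 0],
    [25, 0, 0, 0, 0],
    [25, 0, 0, 0, 0],
    [25, 0, 0, 0, 0],
  ],
)

```text
clock: 40.35
eef_pos: [544.1, 192.4, 67.2]
tcp_rot: [[-0.14, 0.99, -0.028], [0.99, 0.14, 0.008], [0.012, -0.026, -1.0]]
wrist_force: [0.3, -0.9, -2.2]
grip_width: 37.5
```

Request:
move_arm(
  rows=[
    [25, 0, 0.1, 3, 0],
    [25, 0, 0.1, 3, 0],
    [25, 0, 0.1, 3, 0],
    [25, 0, 0, 2, 0],
    [25, 0, 0, 1, 0],
    [25, 0, 0, 0.5, 0],
    [25, 0, 0, 0, 0],
    [25, 0, 0, 0, 0],
    [25, 0, 0, 0, 0],
    [25, 0, 0, 0, 0],
  ],
)

```text
clock: 41.6
eef_pos: [544.2, 192.5, 53.9]
tcp_rot: [[-0.139, 0.99, -0.027], [0.99, 0.14, 0.008], [0.012, -0.026, -1.0]]
wrist_force: [-0.2, -0.4, -2.4]
grip_width: 38.0
```

Request:
move_arm(
  rows=[
    [25, 0, 0, 0.5, 0],
    [25, 0, 0, 0.4, 0],
    [25, 0, 0, 0.3, 0],
    [25, 0, 0, 0.3, 0],
    [25, 0, 0, 0, 0],
    [25, 0, 0, 0, 0],
    [25, 0, 0, 0, 0],
    [25, 0, 0, 0, 0],
    [25, 0, 0, 0, 0],
    [25, 0, 0, 0, 0],
  ],
)

```text
clock: 42.85
eef_pos: [544.2, 192.6, 53.2]
tcp_rot: [[-0.139, 0.99, -0.027], [0.99, 0.14, 0.007], [0.011, -0.026, -1.0]]
wrist_force: [0.4, -0.3, 1.4]
grip_width: 37.7
```

Contact with the floor came at the expected height. I'll release gently and rise.

Request:
move_arm(
  rows=[
    [25, 0, 0, 0.3, 0],
    [41, 0, 0, 0, 0],
    [45, 0, 0, 0, 0],
    [60, 0, 0, 0, 0],
    [75, 0, 0, 0, 0],
    [87, 0, 0, 0, 0],
    [87, 0, 0, 0, 0],
    [87, 0, -0.3, -15, 0],
    [87, 0, -0.6, -30, 0],
    [87, 0, -1, -40, 0],
  ],
)

```text
clock: 44.1
eef_pos: [543.4, 191.3, 139.1]
tcp_rot: [[-0.14, 0.99, -0.031], [0.99, 0.141, 0.007], [0.011, -0.03, -0.999]]
wrist_force: [0.6, -0.1, 0.2]
grip_width: 87.1
```

Request:
move_arm(
  rows=[
    [87, 0, -1, -40, 0],
    [87, 0, 0, -40, 0],
    [87, -10, 0, -25, 0],
    [87, -20, 0, 0, 0],
    [87, 0, 0, 0, 0],
    [87, 0, 0, 0, 0],
    [87, 0, 0, 0, 0],
    [87, 0, 0, 0, 0],
    [87, 0, 0, 0, 0],
    [87, 0, 0, 0, 0],
  ],
)

```text
clock: 45.35
eef_pos: [549.4, 165.5, 256.3]
tcp_rot: [[-0.147, 0.989, -0.023], [0.989, 0.147, 0.011], [0.015, -0.021, -1.0]]
wrist_force: [0.3, 0.0, -0.1]
grip_width: 86.7
```

Run:
```python
from seg import *
s,P=seg("w6",((96,102),(103.2,109)),(480,620,120,270))
for n in ("scene","top"):
    im,d=manip.capture(n); cv2.imwrite(f"pics/{n}1.png",im)
    i=manip.camera_info(n); P=cloud(d,i,np.array(i["T"]))
    for nm,b,zr in (("bottle top",(520,600,-215,-145),(111,130)),("case top",(505,580,160,225),(94,103)),("cup",(590,680,-40,40),(60,90)),("inkb",(680,740,-75,-30),(60,90)),("inka",(390,440,270,320),(60,90)),("jar",(400,470,-360,-285),(35,60)),("dish",(340,460,-225,-115),(12,30))):
        m=(P[...,0]>b[0])&(P[...,0]<b[1])&(P[...,1]>b[2])&(P[...,1]<b[3])&(P[...,2]>zr[0])&(P[...,2]<zr[1])
        print(n,nm,m.sum(),np.round(P[m].mean(0),1) if m.any() else "")
        d0=np.load(f"pics/{n}0.npy"); P0=cloud(d0,i,np.array(i["T"])); m=(P0[...,0]>b[0])&(P0[...,0]<b[1])&(P0[...,1]>b[2])&(P0[...,1]<b[3])&(P0[...,2]>zr[0])&(P0[...,2]<zr[1])
        if nm in("cup","inkb","inka","jar","dish"): print("   before",m.sum(),np.round(P0[m].mean(0),1))
a=cv2.imread("pics/w6.png"); b=cv2.imread("pics/scene1.png")[100:260,180:400]
cv2.imwrite("pics/fin.png",np.hstack([cv2.resize(a,(400,300)),cv2.resize(b,(400,300))]))
```

```text
45.35 [549.4 165.5 256.3] z axis [-0.023  0.011 -1.   ] yaw 98.43 table 0.55
(96, 102) [284. 172.] 2011 c [543.8 193.1] size [54.4 37.9] ang 7.3 z 99.9
(96, 102) [282. 202.] 77 c [573.1 196.6] size [ 1.3 42.9] ang 9.1 z 98.7
(103.2, 109) [286. 141.] 275 c [510.4 187.8] size [ 5.2 42.8] ang 8.5 z 105.9
(103.2, 109) [284. 206.] 273 c [575.7 197. ] size [ 6.5 43.2] ang 8.1 z 105.8
scene bottle top 45 [ 563.2 -177.5  117.1]
scene case top 298 [543.4 194.8  99.8]
scene cup 315 [640.2  -2.1  72.2]
   before 317 [640.3  -1.9  72.4]
scene inkb 53 [713.5 -52.6  72.4]
   before 56 [713.5 -52.4  72. ]
scene inka 58 [417.8 297.9  72.7]
   before 61 [417.3 297.9  71.9]
scene jar 161 [ 441.8 -317.6   46.4]
   before 156 [ 441.5 -318.1   46.6]
scene dish 194 [ 398.6 -180.7   18.3]
   before 201 [ 398.  -181.2   18. ]
top bottle top 58 [ 556.4 -178.6  117.7]
top case top 0 
top cup 133 [642.9  -1.2  75.6]
   before 134 [642.3  -0.7  75.6]
top inkb 38 [705.6 -54.6  73.9]
   before 40 [705.7 -54.8  73.8]
top inka 46 [410.2 294.4  74.3]
   before 42 [410.  295.   74.8]
top jar 266 [ 433.3 -320.7   47.5]
   before 265 [ 433.2 -320.8   47.6]
top dish 352 [ 399.2 -172.    17.6]
   before 360 [ 399.1 -171.7   17.7]
```

View pics/fin.png

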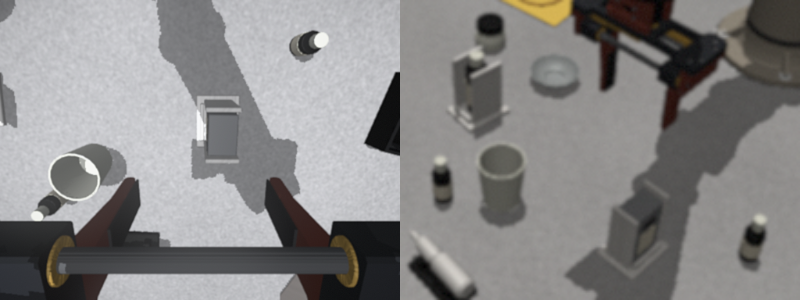

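The left half shows the case seated squarely in holder_ends at (222,135). The right half shows the bottle upright between the cheeks of holder_sides at (475,85). The bystanders are unmoved, so I'm handing the job in.

```bash
python3 -c "
from workcell import manip; print(manip.close_job())"
```

```text
the job is handed in; nothing more can be done
None
```

The case and the bottle are swapped, and I handed the job in at about 45.5 s, inside the 69 s limit. I set the case down on the free table in front of the cup and moved the bottle into holder_sides. Then I regripped the case by its 38 mm sides and lowered it into holder_ends. Both were let go only after the wrist force showed contact with the stand's floor.

**Last checks:**
- **Case:** its top is at 99.9 mm (100 expected on the floor). It is about 1 mm and 1° off the stand's centre and yaw, within the 3 mm clearance.
- **Bottle:** it is upright, with its top at 117–118 mm (118 expected on the floor). I checked this only from the scene and top cameras, with no close wrist view afterwards.
- **Other things:** the cup, both small ink bottles, the jar and the dish were within about 1 mm of where they started. I didn't re-measure the machine, but the arm stayed well away from it.
- **Disagreements:** the top camera found no case top in its search area, and I didn't look into why; the wrist and scene cameras agree on the case. The top and scene cameras differ by up to about 9 mm in x, an offset that was there from the start. I relied on the wrist camera for placing.
- **Tool tilt:** the arm sagged, so the tool tilted by up to about 3° during moves. Both objects settled flat after release.

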